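# Gauge a press punch and log the reading with the slanted plunger

## Robot

A 6-joint arm with a two-finger parallel gripper is mounted at the origin on a cart in front of the work surface, level with it; the furniture and walls round the work are solid. World frame = base frame: x ahead of the robot, y to its left, z up, the work surface at z = 0. Lengths are in mm, angles in rad, forces in N, time in s.
With the tool pointing down it reaches from about 350 to 725 mm from the base axis. Payload 6 kg.
Tool frame: the origin (TCP) lies on the mounting face of the last link; the fingertips stand 173 mm ahead of it and the grasp point (between the pads) lies 155 mm ahead of it; z points along the fingers, y is the line along which they close (so a half turn about z gives the same grasp; the last joint's range is limited). The gripper opens to 85 mm and grips with 20 to 120 N. Pads are 22 mm wide; open, the fingers measure 114 mm over their backs; the gripper's body (76 mm by 85 mm) begins 54 mm behind the grasp point. The pads swing forward as they close: fully open they stand 13 mm farther back than shut.
Start: joints at [-0.868, 0.04, 0.085, 0, -1.615, -0.334], TCP at [216.317, -559.644, 404.661] pointing down, gripper open.
Joint ranges: [-2.56, 2.56], [-1.29, 2.01], [-1.08, 1.49], [-3.29, 1.98], [-2.81, -0.18], [-2.99, 2.99]. Speed limits (rad/s): [2.57, 2.57, 3.01, 3.14, 3.14, 3.14].

## Interface

Orientations are given as a unit quaternion [x, y, z, w].
In Python, from workcell import r gives the robot as it stands.
- The arm moves only by the shell command python3 drive.py 'ROWS' [FORCE]. ROWS is one flat JSON list of numbers that holds 1 to 8 rows one after another, with no inner brackets; each row has 7 numbers: the finger opening in mm, then dx, dy, dz in fractions of the full range, 1 being 600 mm, then a rotation vector rx, ry, rz in shares of 2 pi rad (1.0 is 2 pi rad); each row is the pose to reach, as a shift and turn from the pose commanded when the command began, along the tool's axes at that moment; what a row does not reach only later rows make up. A row lasts 1/8 s, in which the tool goes at most 62.5 mm and 0.188 rad, less where a joint would pass 70% of its speed; a pose out of reach is approached as far as the arm can. The fingers move at their own pace and stop on an object; FORCE is the grip in N (left out, the last holds). Time passes only in rows, so rows that do not move let the fingers close. It prints the time, the measured TCP pose, the force, the opening and the grip force at its end. Input that does not fit is refused with a message, and nothing moves.
- r.get_obs(): the state, without advancing time (a new reading comes with each control period).
- r.get_image(name): name is "scene" or "side" or "wrist"; returns the picture (480x640x3 uint8, red, green, blue); there is no depth.
- r.camera_params(name): a dict with "fx", "fy", "cx", "cy" (pixels), "distortion" ([k1, k2, p1, p2, k3] as OpenCV has them; the pictures are not rectified), "rvec" (rotation vector, rad) and "tvec" (3), from world to camera coordinates, as OpenCV has them. Camera axes: x right, y down, z forward; pixel columns grow to the right and rows downward; lengths in mm; the calibration is good to about 2 mm. A picture is of the moment at which its call begins: read the wrist's pose just before it. camera_params takes no time and is no camera call; for the wrist camera it gives the pose at the moment of the call.
- r.sign_off(): hands the job in; it is judged then, once.
The state is a dict: "time_s": time; "joint_positions": joint angles; "qd": joint speeds; "effort": joint torques, N m; "position": TCP position; "ee_rot": TCP orientation; "ft_force": force on the tool from outside, world axes, zero at the start; "wrist_torque": the same for the moment, N m; "width": finger opening in mm; "gripper_force": force on a finger pad.
Only numpy, scipy, OpenCV 4.12 (cv2) and the standard library are available. Lean on these libraries where they do the work, as an engineer would, in place of code of your own. Each camera call takes 0.05 s, during which the arm holds its last target. There are 200 camera calls.

## Task

Log the height of the black punch that stands on the height gauge. Lower the gauge's sliding head gently until the foot sits on the punch and is pushed in about half of its 12 mm spring travel, let go of the head, then press the slanted steel plunger of the logging console fully home through its stroke and let it spring back. Finally raise the gauge head back to the top of its column and let go, with the punch still standing on the anvil and the other things on the bench left as they were.

Things in the scene. Friction and masses are not known exactly. Their poses are not given: they have to be found in the camera images.
- gauge: Height gauge, fixed: grey base plate 132 x 100 x 10 mm on 18 mm rubber feet, steel column (22 mm thick, top 173 mm above the bench), sliding head. Origin: on the column's axis at bench level; z up; -x points from the column to the foot, whose axis stands 65 mm off, over the middle of the anvil disc (52 mm wide, top 30 mm above the bench). It may stand left or right of the console, turned.
- gauge_knob (a point): Centre of the top of the grip on the gauge head: an upright knurled steel cylinder 22 mm thick, 45 mm high, on the head's 26 mm wide arm, directly over the foot; 198 mm above the bench with the head at its top stop. The column stands 65 mm behind it. Behind both devices a panel stands on the bench, 300 mm high, and a tall safe stands at the robot's left.
- gauge_head (a joint): How far the head has been slid down the column from its top stop, m, 0 to 0.052. Friction of about 4.5 N holds it where it is left. The foot meets the 36 mm punch at 0.035; half of the foot's travel is used at 0.041 (the grip's top then stands 157 mm above the bench).
- gauge_foot (a joint): How far the sprung foot is pushed up into the head, m: 0 hanging free, 0.012 fully in. Its spring gives 0.6 N at first and 2.4 N at the end.
- foot_tip (a point): Centre of the flat underside of the foot (disc 16 mm wide), 30 mm under the head's arm when it hangs free.
- punch: The black graphite punch to be measured, standing on the gauge's anvil: foot 31 mm wide, stem 16 mm wide, 36 mm high, about 0.16 kg, loose. Origin: centre of its underside.
- console: Console, fixed: base 104 x 100 x 8 mm on 18 mm feet under a grey box whose top face slopes 35 degrees down to its -x side. Origin: at bench level, 30 mm to the -x side of its middle; z up. Two plates square to the face cross it: a guard 55 mm high, 29 mm upslope of the plunger's axis, overhanging the plunger; a lip 14 mm high, 26 mm downslope. A tool enters between them along the plunger's axis.
- plunger_cap (a point): Centre of the plunger's steel cap (disc 28 mm wide). Its z axis is the plunger's axis and points out of the slanted face, 35 degrees from vertical, leaning to the console's -x (toward the robot and its right); its y axis runs across the slope. At rest it stands 18 mm out from the face, pressed home 6 mm.
- plunger (a joint): How far the plunger is pressed in along its axis, m: 0 out, 0.012 fully home against its stop. Its spring gives 2.7 N at first and 8.1 N at the end and returns it.
- short_punch: A second black punch standing in the flat tool tray near the two devices, 30 mm wide, 37 mm high, not part of the job. Origin: centre of its underside.
- die_ring: Black graphite ring 60 mm wide, 30 mm high, on the bench near the devices, not part of the job. Origin: centre of its underside.
- crucible: Small porcelain crucible, 43 mm wide, 36 mm high, on the bench near the devices, not part of the job. Origin: centre of its underside.

How it is judged (in metres and radians):
On the way, in this order (a step that is already met when the one before it is completed fails the run):
1. the gauge head is down and let go: the foot rests on the punch, pushed in by 3 to 9 mm (value of joint gauge_foot between 0.003 and 0.009 m and horizontal distance between punch and foot_tip below 0.012 m and contact force between the fingers and gauge below 0.1 N), for 0.3 s.
2. the plunger is pressed home (over 11 of its 12 mm) while the foot still rests on the punch, pushed in by 3 to 9 mm (value of joint plunger above 0.011 m and value of joint gauge_foot between 0.003 and 0.009 m), for 0.15 s.
At the end, for the whole second after the job is handed in: The plunger is out again (less than 1.5 mm in), the gauge head is within 6 mm of the top of its column, and the punch stands upright on the anvil within 15 mm of the foot's axis, at rest (value of joint plunger below 0.0015 m and value of joint gauge_head below 0.006 m and angle between punch's own z axis and vertical below 0.1 rad and horizontal distance between punch and foot_tip below 0.015 m and z of punch in the frame of gauge between 0.027 and 0.033 m and linear speed of punch below 0.02 m/s); the robot touches nothing.
It fails at once if the punch and the gauge are pressed together with more than 20 N (contact force between punch and gauge above 20 N).
It fails at once if a bystander (second punch, ring or crucible) is moved by more than 20 mm (distance of any of short_punch, die_ring, crucible from where it was at the start of the episode above 0.02 m).
It also fails if it takes over 61 s, if anything falls off the work surface, if the arm or the gripper's body presses on something with over 40 N, if the wrist force passes 120 N, or if a joint passes its speed limit or range.

## Working session

There is one attempt and no reset: what is moved stays moved. The work goes in short steps, Python scripts to look and compute and a shell command to move; the robot and the scene stay as the last step left them, time stands still between calls to the robot, and variables do not carry over. Pictures are saved under pics/ and viewed, at most 11 in all, crops included, and the job is handed in when it is done.

```bash
ls; mkdir -p pics
python3 - <<'E'
from workcell import r
import cv2
for n in("scene","side"):
    im=r.get_image(n); cv2.imwrite(f"pics/{n}0.png",im[:,:,::-1]); p=r.camera_params(n)
    print(n,{k:[round(float(x),4) for x in v] if hasattr(v,'__len__') else v for k,v in p.items()})
o=r.get_obs();print(o["position"],o["ee_rot"],o["time_s"])
E
```

```text
drive.py
pics
workcell.py
scene {'fx': 481.14972054639395, 'fy': 481.14972054639395, 'cx': 320.174791047635, 'cy': 230.64008229496, 'distortion': [-0.13, 0.0, 0.0, 0.0, 0.0], 'rvec': [1.8505, -1.0826, 0.6215], 'tvec': [-285.1219, 303.7953, 688.6889]}
side {'fx': 543.4214193259394, 'fy': 543.4214193259394, 'cx': 310.58533717472136, 'cy': 237.21754199250105, 'distortion': [0.0329, 0.0, 0.0, 0.0, 0.0], 'rvec': [1.3193, -2.0876, 1.0064], 'tvec': [143.0249, 380.959, 831.8897]}
[ 216.40027321 -559.60908996  403.76118665] [-1.83364703e-01  9.83044629e-01  7.77213001e-04 -1.99000795e-04] 0.1
```

View pics/scene0.png

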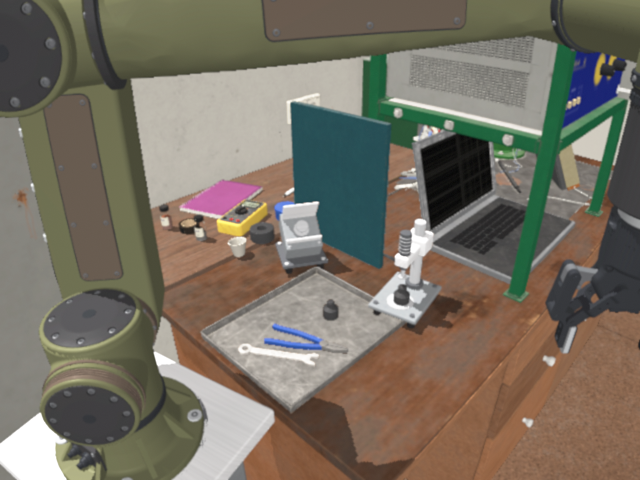

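View pics/side0.png

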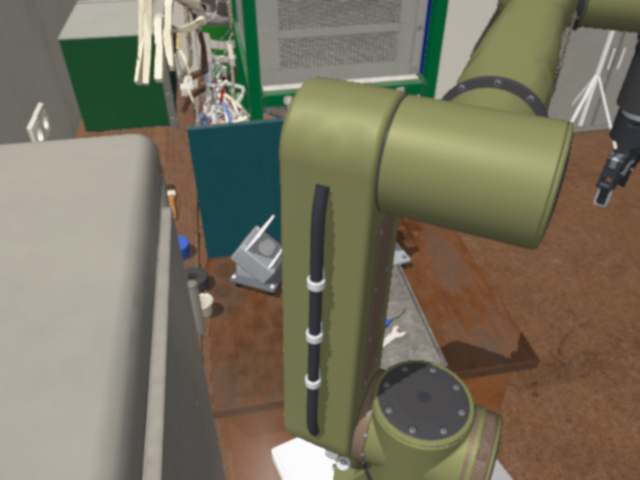

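The scene view shows the gauge (knob about (405,240), punch about (401,296)) and the console (cap about (302,228)). In the side view the cap is at about (265,245) and the arm hides the gauge. I'll zoom in on both devices.

Run:
```python
import cv2,numpy as np
a=cv2.imread("pics/scene0.png")
A=cv2.resize(a[205:325,360:450],None,fx=4.5,fy=4.5,interpolation=cv2.INTER_CUBIC)
B=cv2.resize(a[190:280,265:335],None,fx=6,fy=6,interpolation=cv2.INTER_CUBIC)
c=np.zeros((560,830,3),np.uint8);c[:A.shape[0],:A.shape[1]]=A;c[:540,405:825]=B
cv2.imwrite("pics/z0.png",c[:,:800])
```

```text
(no output)
```

View pics/z0.png

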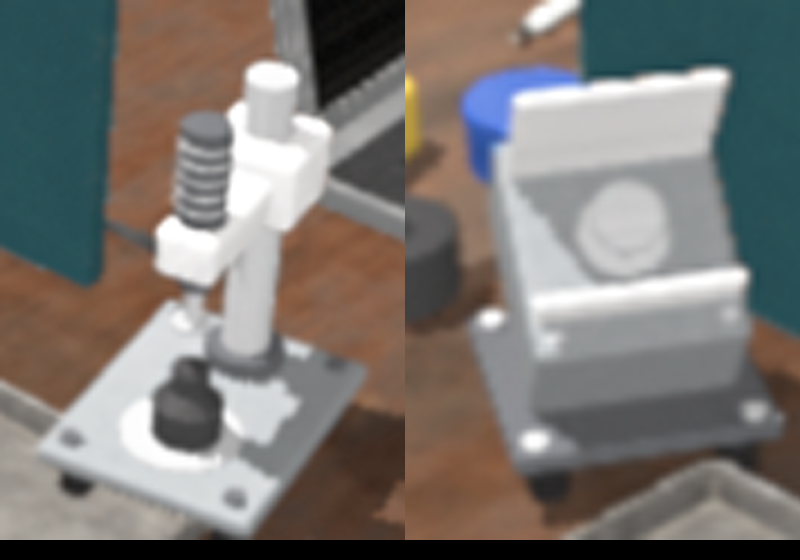

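The knob top is at scene (405.8,232.1) and the column top at (420.4,221.7). The punch foot is near (401.8,298), the cap near (301.7,227), and the console base top corners are near (284.5,267.5), (328,261.7) and (275.8,244). Next I'll cast rays.

```bash
cat > h.py <<'E'
import cv2,numpy as np
from workcell import r
def ray(p,u):
    K=np.array([[p["fx"],0,p["cx"]],[0,p["fy"],p["cy"]],[0,0,1.]])
    x=cv2.undistortPoints(np.array([[u]],float),K,np.array(p["distortion"],float))[0,0]
    R=cv2.Rodrigues(np.array(p["rvec"],float))[0]
    return -R.T@np.array(p["tvec"],float), R.T@np.array([x[0],x[1],1])
def onz(p,u,z):
    c,d=ray(p,u); return c+d*(z-c[2])/d[2]
def tri(l):
    A=0;b=0
    for p,u in l:
        c,d=ray(p,u);d=d/np.linalg.norm(d);M=np.eye(3)-np.outer(d,d);A=A+M;b=b+M@c
    return np.linalg.solve(A,b)
E
python3 - <<'E'
from h import *
np.set_printoptions(precision=1,suppress=True)
s=r.camera_params("scene");d=r.camera_params("side")
for n,u,z in[("knob",(405.8,232.1),198),("col",(420.4,221.7),173),("punchtop",(402.4,286),66),("punchfoot",(401.8,301.5),30),
 ("cA",(284.5,267.5),26),("cB",(328,261.7),26),("cC",(275.8,244),26),("cap60",(301.7,227),75),
 ("short",(330.5,315),2),("ring",(262,240),0),("cruc",(238,254),0),("panel",(383,264),0)]: print(n,onz(s,u,z))
print(tri([(s,(301.7,227)),(d,(265,245))]))
E
```

```text
knob [ 435.8 -249.2  198. ]
col [ 529. -245.  173.]
punchtop [ 463.5 -242.9   66. ]
punchfoot [ 463.6 -244.7   30. ]
cA [458.8  21.2  26. ]
cB [523.9 -49.6  26. ]
cC [531.5  93.3  26. ]
cap60 [555.1  35.4  75. ]
short [ 392.5 -127.5    2. ]
ring [566.4 160.    0. ]
cruc [485.5 171.6   0. ]
panel [ 610.4 -144.1    0. ]
[524.6  15.6  95.5]
```

The manual's scale: shifts go in shares of 600 mm and turns go in shares of 2 pi rad. Converting my numbers, -324 mm / 600 = -0.54, 213 mm / 600 = 0.355, 0.37 rad / 6.2832 = 0.0589.

```bash
python3 drive.py '[0, -0.54, 0.355, 0, 0, 0, 0.0589, 0, -0.54, 0.355, 0, 0, 0, 0.0589, 0, -0.54, 0.355, 0, 0, 0, 0.0589, 0, -0.54, 0.355, 0, 0, 0, 0.0589, 0, -0.54, 0.355, 0, 0, 0, 0.0589, 0, -0.54, 0.355, 0, 0, 0, 0.0589, 0, -0.54, 0.355, 0, 0, 0, 0.0589, 0, -0.54, 0.355, 0, 0, 0, 0.0589]'; python3 drive.py '[0, 0, 0, 0, 0, 0, 0, 0, 0, 0, 0, 0, 0, 0]'
python3 - <<'E'
from h import *
import pickle
o=r.get_obs();p={n:r.camera_params(n) for n in("wrist","side","scene")}
im={n:r.get_image(n) for n in p}
for n in im: cv2.imwrite(f"pics/{n}1.png",im[n][:,:,::-1])
pickle.dump(p,open("p1.pkl","wb"));print(o["position"],o["ee_rot"],o["width"],onz(p["scene"],(515,295),0), ray(p["wrist"],(320,240)))
for n,u in[("wr",0)]:
    for P in[(464,-245,66),(525,16,95)]:
        R=p["wrist"];print(cv2.projectPoints(np.array([P],float),np.array(R["rvec"],float),np.array(R["tvec"],float),np.array([[R["fx"],0,R["cx"]],[0,R["fy"],R["cy"]],[0,0,1.]]),np.array(R["distortion"]))[0].ravel())
E
```

```text
time_s: 1.1
position: [442.5, -242.8, 404.1]
ee_rot: [-0.001, 1.0, 0.0, -0.001]
ft_force: [-0.5, -0.7, 0.0]
width: 0.1
gripper_force: 0.0
time_s: 1.35
position: [441.2, -245.0, 404.7]
ee_rot: [0.001, 1.0, 0.0, -0.0]
ft_force: [0.1, 0.3, 0.1]
width: 0.3
gripper_force: 0.0
[ 441.22524018 -244.98420498  404.66060008] [ 1.32911840e-03  9.99999114e-01  1.06856392e-05 -7.28992726e-05] 0.27960086622847385 [ 632.83349096 -434.55433723    0.        ] (array([ 373.16371   , -244.69429817,  373.07437878]), array([ 0.25769112, -0.01461135, -0.96628958]))
[324.54324296 248.94611068]
[592.99011489 316.89818024]
```

View pics/wrist1.png

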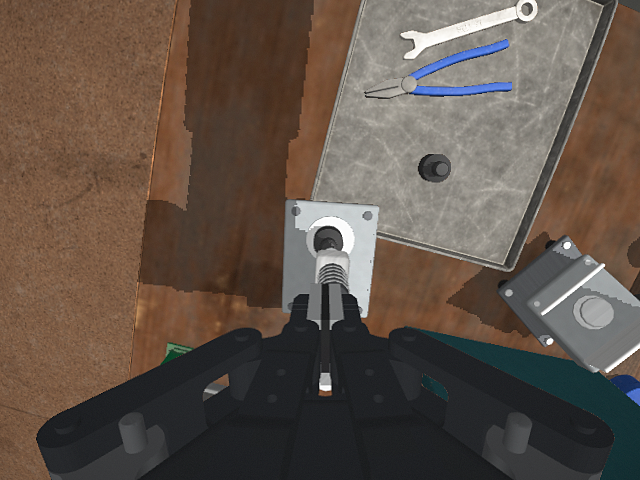

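The wrist view shows the gauge base with corners near (289,201), (379,207) and (283,311), and the anvil near (331,239). The punch stem is near (326,240). The console cap is near (594,313), with screws at (510,293), (567,245) and (547,341), and a lip from (530,306) to (603,260).

Run:
```python
from h import *
import pickle
np.set_printoptions(precision=1,suppress=True)
p=pickle.load(open("p1.pkl","rb"));w,s,d=p["wrist"],p["scene"],p["side"]
for u in[(289,201),(379,207),(283,311)]:print("g",onz(w,u,28))
print("anvil",onz(w,(331,239),30))
a=[onz(w,u,26) for u in[(567,245),(510,293),(547,341)]]
print("screws",a,np.degrees(np.arctan2(*(a[1]-a[0])[:2][::-1])),np.degrees(np.arctan2(*(a[2]-a[1])[:2][::-1])))
for l in([(w,(594,313)),(s,(301.7,227))],[(w,(594,313)),(s,(301.7,227)),(d,(265,245))]):print("cap",tri(l))
# cap blob in the wrist and side views
for n,c in(("wrist",(594,313)),("side",(265,245)),("scene",(302,227))):
    g=cv2.cvtColor(cv2.imread(f"pics/{n}1.png"),cv2.COLOR_BGR2GRAY)
    print(n,g[c[1]-24:c[1]+25:3,c[0]-24:c[0]+25:3] if n=="wrist" else "")
K=cv2.resize(cv2.imread("pics/wrist1.png")[230:380,490:640],None,fx=4,fy=4,interpolation=2)
cv2.imwrite("pics/z1.png",np.hstack([K,cv2.resize(cv2.imread("pics/side1.png")[215:295,230:285],None,fx=3.6,fy=7.5,interpolation=2)]))
```

```text
g [ 423.  -282.1   28. ]
g [ 429.4 -187.8   28. ]
g [ 549.5 -292.9   28. ]
anvil [ 463.6 -238.1   30. ]
screws [array([471.9,  27.5,  26. ]), array([529.5, -30.5,  26. ]), array([594.2,  27.6,  26. ])] -45.199850306338384 41.89824554859923
cap [518.8  12.3  98.8]
cap [522.   15.3  96.5]
wrist [[182 255 209 118 117 115 115 167 165 164 163 163 164 163 161 162 161]
 [255 105 117 119 118 120 117 117 114 112 168 165 164 163 163 161 160]
 [102 116 119 117 118 135 130 137 138 116 114 111 111 168 164 162 162]
 [117 116 115 127 175 168 156 114 133 145 152 118 117 115 111 110 167]
 [119 119 123 171 171 100 164 163 161 162 167 172 149 113 116 117 114]
 [119  99 173 168  86 166 161 161 164 169 171 169 167 163 115 116 118]
 [119  98 171 175 148 160 162 164 168 173 169 167 165 164 129 118 118]
 [119 143 165 140 160 161 167 170 174 170 168 166 165 173 172 117 117]
 [122 125 171 176 160 168 172 170 168 168 169 166 173 171 171 117 117]
 [119 111 169 176 136 173 168 169 167 166 173 173 171 171 174 117 119]
 [120 121 159 168 161 159 170 168 164 175 172 172 170 172 140 117 117]
 [120 121 120 174 168 116 159 167 174 172 172 169 173 168 116 116 116]
 [118 120 119 117 163 170 176 127 169 168 170 170 127 116 116 116 116]
 [119 119 120 119 118 111 149 180 177 180 138 115 117 118 117 116 118]
 [119 118 119 119 118 117 117 116 118 118 118 118 118 116 118 118 119]
 [117 120 122 120 118 118 117 119 119 120 120 119 117 118 118 119 120]
 [121 120 121 123 120 118 118 117 117 119 117 118 117 118 120 120 118]]
side 
scene
```

View pics/z1.png

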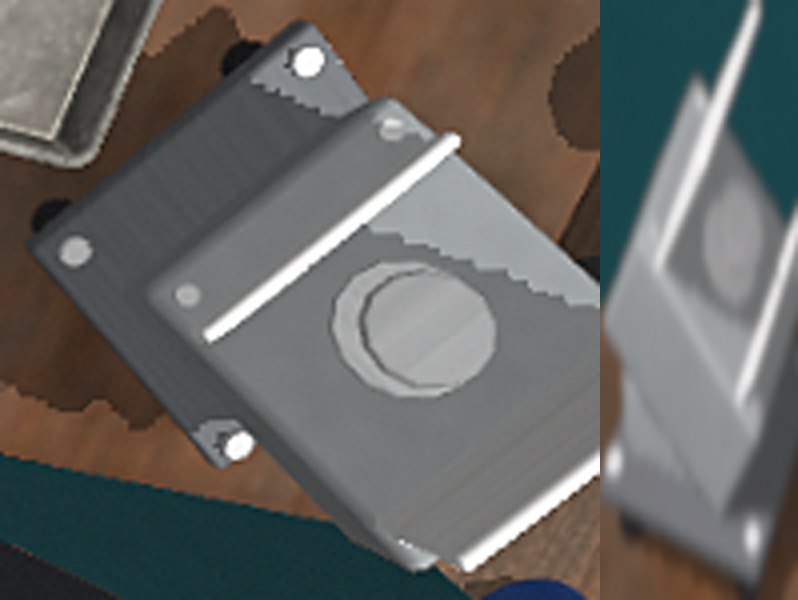

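Run:
```python
from h import *
import pickle
np.set_printoptions(precision=1,suppress=True)
p=pickle.load(open("p1.pkl","rb"));w,s,d=p["wrist"],p["scene"],p["side"]
for z in(165,175,185):print("knob",onz(s,(405.8,232.1),z))
W,S,D=(w,(597,311.5)),(s,(302.2,225.8)),(d,(267.5,247.7))
for l in([W,S],[W,D],[S,D],[W,S,D]):print("cap",tri(l))
a,b=onz(w,(490+207/4,230+335/4),95),onz(w,(490+458/4,230+138/4),95);print("lip",a,b,np.degrees(np.arctan2(*(a-b)[:2][::-1])))
```

```text
knob [ 492.1 -230.5  165. ]
knob [ 475.  -236.2  175. ]
knob [ 458.  -241.8  185. ]
cap [513.4   7.8 105.8]
cap [515.9  14.7  97.2]
cap [518.5  12.8  97.6]
cap [517.   13.2  99.1]
lip [520.4 -37.9  95. ] [471.1  14.8  95. ] -46.9591500378323
```

Scaled: 40 mm / 600 = 0.0667, -23 mm / 600 = -0.0383, 0.078 rad / 6.2832 = 0.0124.

```bash
python3 drive.py '[0, -0.0383, 0.0083, 0, 0, 0, 0.0124, 0, -0.0383, 0.0083, 0.0333, 0, 0, 0.0124, 0, -0.0383, 0.0083, 0.0667, 0, 0, 0.0124, 0, -0.0383, 0.0083, 0.0667, 0, 0, 0.0124, 0, -0.0383, 0.0083, 0.0667, 0, 0, 0.0124]' 20
python3 - <<'E'
from h import *
cv2.imwrite("pics/scene2.png",cv2.resize(r.get_image("scene")[190:340,340:490],None,fx=4,fy=4,interpolation=2)[:,:,::-1])
E
```

```text
time_s: 2.12
position: [464.6, -239.5, 365.4]
ee_rot: [0.04, 0.999, -0.0, 0.0]
ft_force: [-0.5, -0.2, -0.1]
width: 0.1
gripper_force: 0.0
```

View pics/scene2.png

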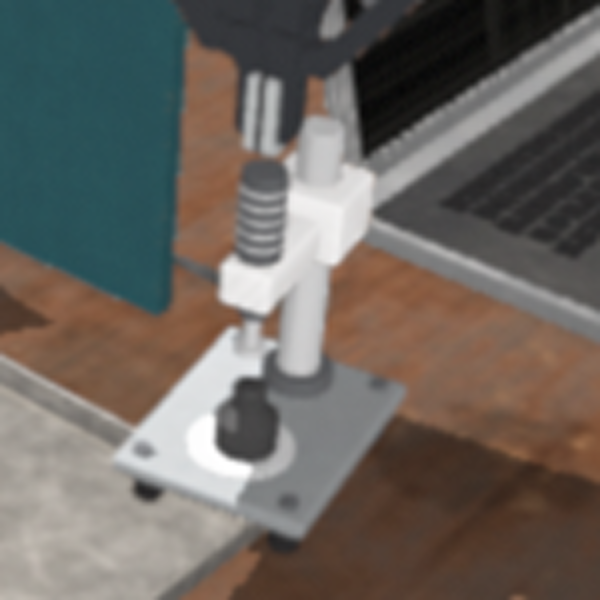

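The closed fingertips at about (260,145) in the crop are centred over the knob top at (265,175). I'll push down in stages.

Scaled: 16 mm / 600 = 0.0267, 12 mm / 600 = 0.02.

```bash
python3 drive.py '[0, 0, 0, 0.0067, 0, 0, 0, 0, 0, 0, 0.0133, 0, 0, 0, 0, 0, 0, 0.02, 0, 0, 0, 0, 0, 0, 0.0267, 0, 0, 0, 0, 0, 0, 0.0267, 0, 0, 0]'; python3 drive.py '[0, 0, 0, 0.0067, 0, 0, 0, 0, 0, 0, 0.0133, 0, 0, 0, 0, 0, 0, 0.02, 0, 0, 0, 0, 0, 0, 0.0233, 0, 0, 0, 0, 0, 0, 0.0233, 0, 0, 0]'
```

```text
time_s: 2.8
position: [464.8, -239.2, 348.5]
ee_rot: [0.04, 0.999, 0.0, 0.0]
ft_force: [-0.5, 0.8, 1.2]
width: 0.0
gripper_force: 0.3
time_s: 3.42
position: [464.8, -239.2, 334.4]
ee_rot: [0.04, 0.999, 0.0, -0.0]
ft_force: [-0.1, -0.1, 1.9]
width: -0.1
gripper_force: 1.0
```

Scaled: 4 mm / 600 = 0.0067, 2 mm / 600 = 0.0033.

```bash
python3 drive.py '[0, 0, 0, 0.0033, 0, 0, 0, 0, 0, 0, 0.0067, 0, 0, 0, 0, 0, 0, 0.0067, 0, 0, 0]';  python3 - <<'E'
from h import *
cv2.imwrite("pics/scene3.png",cv2.resize(r.get_image("scene")[190:340,340:490],None,fx=4,fy=4,interpolation=2)[:,:,::-1])
E
```

```text
time_s: 3.8
position: [464.8, -239.2, 330.6]
ee_rot: [0.04, 0.999, 0.0, 0.0]
ft_force: [-0.0, -0.8, 3.6]
width: -0.3
gripper_force: 1.8
```

View pics/scene3.png

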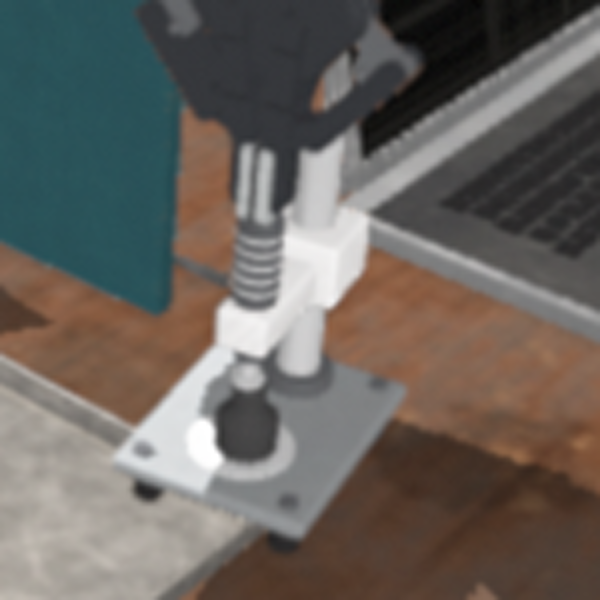

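The foot sits on the punch and the tip is at about 157.6. I'll raise the tool clear, check the knob height in the scene image and work out the console approach.

Scaled: -90 mm / 600 = -0.15, -50 mm / 600 = -0.0833.

```bash
python3 drive.py '[0, 0, 0, -0.0167, 0, 0, 0, 0, 0, 0, -0.0833, 0, 0, 0, 0, 0, 0, -0.15, 0, 0, 0, 0, 0, 0, -0.15, 0, 0, 0, 0, 0, 0, -0.15, 0, 0, 0]'
cat >> h.py <<'E'
from scipy.spatial.transform import Rotation as Ro
def goal(cap,psi,off,th=35):
    t=np.radians(th);c,s=np.cos(psi),np.sin(psi)
    n=np.array([-np.sin(t)*c,-np.sin(t)*s,np.cos(t)]);y=np.array([-s,c,0]);z=-n
    return np.array(cap)+n*(173+off),np.c_[np.cross(y,z),y,z],n
def rel(P,R):
    o=r.get_obs();A=Ro.from_quat(o["ee_rot"]).as_matrix()
    return np.round(A.T@(P-np.array(o["position"])),1),np.round(Ro.from_matrix(A.T@R).as_rotvec(),3)
def proj(p,X):
    return cv2.projectPoints(np.array(X,float).reshape(-1,1,3),np.array(p["rvec"],float),np.array(p["tvec"],float),np.array([[p["fx"],0,p["cx"]],[0,p["fy"],p["cy"]],[0,0,1.]]),np.array(p["distortion"],float))[0][:,0]
E
python3 - <<'E'
from h import *
np.set_printoptions(precision=1,suppress=True)
im=r.get_image("scene");cv2.imwrite("pics/scene4.png",cv2.resize(im[190:340,340:490],None,fx=4,fy=4,interpolation=2)[:,:,::-1])
print("knob top px z=182,157,151:",proj(r.camera_params("scene"),[(464,-240,z) for z in(182,157,151)]))
P,R,n=goal((517,13,98.5),np.radians(43.5),60);print(P,rel(P,R))
g=cv2.cvtColor(im,cv2.COLOR_RGB2GRAY);print(g[225:270,404])
print(cv2.cvtColor(cv2.imread("pics/scene0.png"),cv2.COLOR_BGR2GRAY)[222:270,405])
E
```

```text
time_s: 4.47
position: [464.8, -239.1, 420.0]
ee_rot: [0.04, 0.999, 0.0, -0.0]
ft_force: [-0.6, -0.8, 0.0]
width: -0.2
gripper_force: 0.0
knob top px z=182,157,151: [[405.9 231.9]
 [404.8 244. ]
 [404.6 246.9]]
[420.1 -79.  289.4] (array([ 57. , 156. , 130.4]), array([-0.3, -0.6, -0.8]))
[107 111 110 108 107 111 112 111 112 110 111 112 110 111 114 110  95  85
  84  84  85  90  94  93 118 161 136 108 136 155 117 127 169 124 114 157
 140 115 143 156 113  99 148 215 233]
[110 109 107 107 109 108 107 118 134 138 139 139 135 117  99 105 141 158
 119 120 166 137 108 134 153 117 130 180 137 113 145 141 104  99 209 255
 255 255 253 245 241 235 231 231 231 226 171 114]
```

Run:
```python
from h import *
P,R,n=goal((517,13,98.5),np.radians(43.5),60);print(*rel(P,R))
```

```text
[ 57.  156.  130.4] [-0.254 -0.576 -0.812]
```

Scaled: 156 mm / 600 = 0.26, 130 mm / 600 = 0.2167, -0.812 rad / 6.2832 = -0.1292.

```bash
python3 drive.py '[0, 0.095, 0.26, 0.1, -0.0404, -0.0917, -0.1292, 0, 0.095, 0.26, 0.1, -0.0404, -0.0917, -0.1292, 0, 0.095, 0.26, 0.1, -0.0404, -0.0917, -0.1292, 0, 0.095, 0.26, 0.2167, -0.0404, -0.0917, -0.1292, 0, 0.095, 0.26, 0.2167, -0.0404, -0.0917, -0.1292, 0, 0.095, 0.26, 0.2167, -0.0404, -0.0917, -0.1292, 0, 0.095, 0.26, 0.2167, -0.0404, -0.0917, -0.1292, 0, 0.095, 0.26, 0.2167, -0.0404, -0.0917, -0.1292]'
python3 - <<'E'
from h import *
import pickle
o=r.get_obs();p={n:r.camera_params(n) for n in("wrist","side","scene")}
for n in p: cv2.imwrite(f"pics/{n}5.png",r.get_image(n)[:,:,::-1])
pickle.dump(p,open("p5.pkl","wb"));print(o["joint_positions"],proj(p["wrist"],[(517,13,98.5)]))
E
```

```text
time_s: 5.52
position: [420.2, -79.3, 290.3]
ee_rot: [-0.353, 0.886, 0.11, 0.279]
ft_force: [0.3, -0.6, 0.2]
width: 0.5
gripper_force: 0.0
[ 0.09986001 -0.59004849 -0.55048998 -0.39517566 -1.13594631 -0.83205573] [[325.55464756 261.31299927]]
```

View pics/wrist5.png

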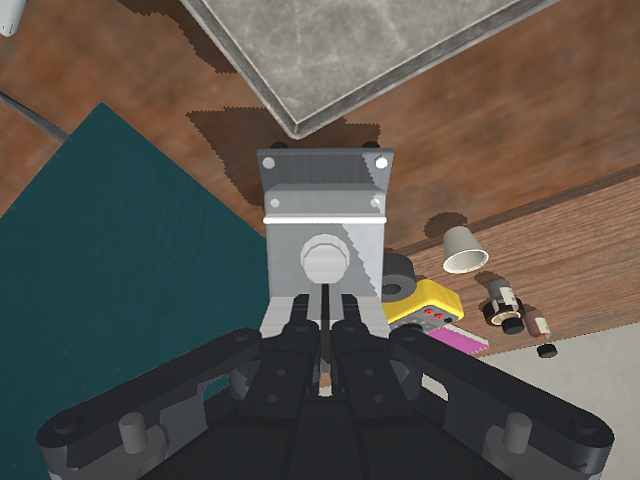

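The wrist view shows the console squared up in the picture. The lip is level at y≈220 from x=264 to 386, and the cap centre is near (325,259). I'll check the alignment across the slope.

Run:
```python
from h import *
import pickle
p=pickle.load(open("p5.pkl","rb"));w=p["wrist"]
c=np.array((517,13,98.5));P,R,n=goal(c,np.radians(43.5),60);e,y=R[:,0],R[:,1]
for b in(0,5,-5):
  q=c+b*n;print(b,proj(w,[q,q+26*e-4*n,q+26*e-4*n+45*y,q+26*e-4*n-45*y,q+14*e,q-14*e,q+14*y,q-14*y]).round(1).tolist())
g=cv2.cvtColor(cv2.imread("pics/wrist5.png"),cv2.COLOR_BGR2GRAY);print(g[214:300,322]);print(g[255,290:362])
```

```text
0 [[325.6, 261.3], [325.6, 220.3], [396.4, 220.4], [254.7, 220.4], [325.6, 240.3], [325.5, 281.6], [347.3, 261.3], [303.8, 261.3]]
5 [[325.6, 263.9], [325.6, 222.0], [398.1, 222.0], [253.1, 222.0], [325.6, 242.4], [325.6, 284.6], [347.8, 263.9], [303.3, 263.8]]
-5 [[325.5, 258.9], [325.6, 218.8], [394.8, 218.9], [256.3, 218.9], [325.6, 238.3], [325.5, 278.8], [346.8, 258.9], [304.3, 258.9]]
[175 174 161 214 245 255 255 255 255 171 128 140 140 139 141 141 141 143
 142 127 186 204 199 198 197 197 196 197 204 150 146 193 214 205 198 196
 195 193 192 194 194 195 197 199 200 200 201 202 198 196 195 193 193 194
 191 191 189 189 196 198 195 192 192 194 191 191 188 192 204 126  51  35
  37  38  37  39  37  36  38  35  38  26  26  23  25  24]
[142 142 142 142 144 144 144 144 142 138 169 191 194 193 170 139 163 191
 197 194 194 193 193 194 194 194 193 193 194 194 194 195 195 194 193 193
 192 192 193 192 192 194 194 193 194 194 193 194 193 194 193 193 194 159
 125 180 201 197 201 170 142 139 141 141 141 140 141 134 184 200 197 197]
```

Alignment is good to about 1 mm: the lip is predicted at 220.3 and measured at 219.7. I'll advance along the plunger axis.

Scaled: 64 mm / 600 = 0.1067, 61 mm / 600 = 0.1017.

```bash
python3 drive.py '[0, 0, 0, 0.0417, 0, 0, 0, 0, 0, 0, 0.075, 0, 0, 0, 0, 0, 0, 0.0917, 0, 0, 0, 0, 0, 0, 0.0967, 0, 0, 0, 0, 0, 0, 0.1017, 0, 0, 0, 0, 0, 0, 0.1067, 0, 0, 0, 0, 0, 0, 0.1067, 0, 0, 0]'; python3 drive.py '[0, 0, 0, 0.0033, 0, 0, 0, 0, 0, 0, 0.0067, 0, 0, 0, 0, 0, 0, 0.0067, 0, 0, 0]'
```

```text
time_s: 6.55
position: [446.8, -54.3, 239.1]
ee_rot: [-0.354, 0.886, 0.11, 0.28]
ft_force: [-7.2, -1.5, 4.2]
width: 0.3
gripper_force: 3.5
time_s: 6.92
position: [448.0, -53.4, 237.7]
ee_rot: [-0.355, 0.886, 0.11, 0.279]
ft_force: [-21.6, -5.8, 16.4]
width: -0.4
gripper_force: 12.2
```

Run:
```python
from h import *
a=r.get_image("scene");b=r.get_image("wrist");cv2.imwrite("pics/w6.png",b[:,:,::-1])
A=cv2.resize(a[170:290,250:350],None,fx=4,fy=4,interpolation=2);B=cv2.resize(b[150:350,240:420],None,fx=2.2,fy=2.4,interpolation=2)
cv2.imwrite("pics/z6.png",np.hstack([A,B])[:,:,::-1])
```

```text
(no output)
```

View pics/z6.png

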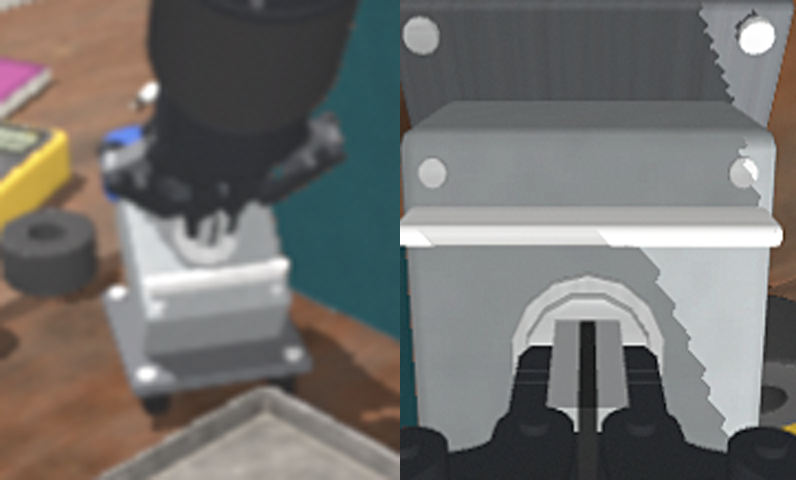

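The fingertips sit on the cap between lip and guard, and the cap looks sunk to the collar. The steep force rise from 7 N to 25 N suggests it has hit the stop. I'll back off in small steps to confirm the stroke from the force.

Scaled: -4 mm / 600 = -0.0067.

```bash
for i in 1 2 3 4 5; do :; done; python3 drive.py '[0, 0, 0, 0, 0, 0, 0, 0, 0, 0, -0.0067, 0, 0, 0, 0, 0, 0, -0.0067, 0, 0, 0]'|egrep 'pos|ft'; python3 drive.py '[0, 0, 0, -0.0067, 0, 0, 0, 0, 0, 0, -0.0067, 0, 0, 0]'|egrep 'pos|ft'; python3 drive.py '[0, 0, 0, -0.005, 0, 0, 0, 0, 0, 0, -0.005, 0, 0, 0]'|egrep 'pos|ft'; python3 drive.py '[0, 0, 0, -0.005, 0, 0, 0, 0, 0, 0, -0.005, 0, 0, 0]'|egrep 'pos|ft';python3 drive.py '[0, 0, 0, -0.005, 0, 0, 0, 0, 0, 0, -0.005, 0, 0, 0]'|egrep 'pos|ft'
```

```text
position: [446.7, -54.6, 239.7]
ft_force: [-6.3, -1.9, 4.0]
position: [445.2, -56.0, 242.9]
ft_force: [-4.5, -2.1, 4.0]
position: [444.2, -57.0, 244.9]
ft_force: [-1.8, -1.9, 2.4]
position: [443.1, -58.0, 247.0]
ft_force: [0.9, -1.6, 2.8]
position: [441.4, -58.9, 248.5]
ft_force: [-0.0, 0.4, 0.2]
```

Contact is lost about 13 mm back from the stop, so the stroke was full. I'll retract and go back over the gauge.

Scaled: -90 mm / 600 = -0.15, -80 mm / 600 = -0.1333.

```bash
python3 drive.py '[0, 0, 0, -0.0667, 0, 0, 0, 0, 0, 0, -0.1333, 0, 0, 0, 0, 0, 0, -0.15, 0, 0, 0, 0, 0, 0, -0.15, 0, 0, 0]'
python3 - <<'E'
from h import *
R=Ro.from_euler('z',-4.5,degrees=True).as_matrix()@np.diag([-1,1,-1.])
print(*rel(np.array([464.5,-240,380]),R))
E
```

```text
time_s: 8.9
position: [403.9, -94.5, 322.5]
ee_rot: [-0.353, 0.886, 0.111, 0.28]
ft_force: [0.9, 0.6, 0.7]
width: -0.0
gripper_force: 0.0
[  13.1 -147.4  -79.1] [0.254 0.577 0.811]
```

Scaled: -147 mm / 600 = -0.245, -79 mm / 600 = -0.1317, 0.811 rad / 6.2832 = 0.1291.

```bash
python3 drive.py '[85, 0.0217, -0.245, -0.1317, 0.0404, 0.0918, 0.1291, 85, 0.0217, -0.245, -0.1317, 0.0404, 0.0918, 0.1291, 85, 0.0217, -0.245, -0.1317, 0.0404, 0.0918, 0.1291, 85, 0.0217, -0.245, -0.1317, 0.0404, 0.0918, 0.1291, 85, 0.0217, -0.245, -0.1317, 0.0404, 0.0918, 0.1291, 85, 0.0217, -0.245, -0.1317, 0.0404, 0.0918, 0.1291, 85, 0.0217, -0.245, -0.1317, 0.0404, 0.0918, 0.1291, 85, 0.0217, -0.245, -0.1317, 0.0404, 0.0918, 0.1291]'
python3 - <<'E'
from h import *
p=r.camera_params("wrist");im=r.get_image("wrist");cv2.imwrite("pics/w7.png",im[:,:,::-1]);print(proj(p,[(464.5,-240,157.6),(529,-245,173)]))
E
```

```text
time_s: 9.9
position: [464.7, -239.3, 379.2]
ee_rot: [0.038, 0.999, 0.0, -0.001]
ft_force: [-0.0, 0.6, -0.1]
width: 84.8
gripper_force: 0.0
[[323.11054561 267.82724879]
 [322.92767481 374.53085876]]
```

View pics/w7.png

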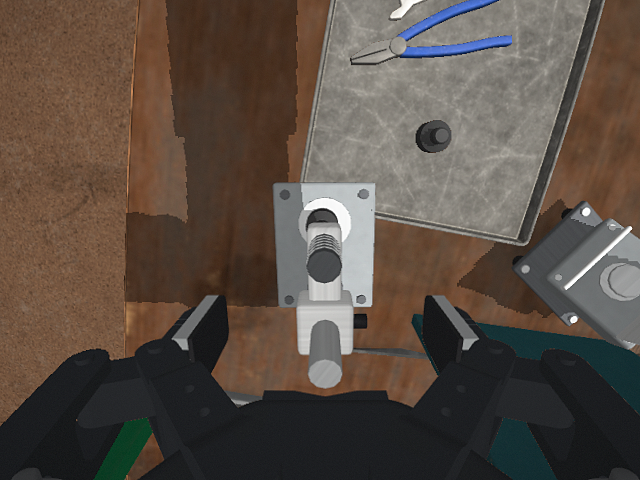

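The wrist view shows the knob top at (324,265) and column top at (324,374), matching the predictions, with the fingers open on either side. I'll descend and grip.

Scaled: 77 mm / 600 = 0.1283, 70 mm / 600 = 0.1167.

```bash
python3 drive.py '[85, 0, 0, 0.0667, 0, 0, 0, 85, 0, 0, 0.1167, 0, 0, 0, 85, 0, 0, 0.1283, 0, 0, 0, 40, 0, 0, 0.1283, 0, 0, 0, 15, 0, 0, 0.1283, 0, 0, 0, 15, 0, 0, 0.1283, 0, 0, 0, 15, 0, 0, 0.1283, 0, 0, 0, 15, 0, 0, 0.1283, 0, 0, 0]' 25
```

```text
time_s: 10.95
position: [464.5, -239.7, 304.1]
ee_rot: [0.039, 0.999, -0.0, 0.0]
ft_force: [0.1, 1.4, 3.2]
width: 21.3
gripper_force: 26.3
```

Scaled: -38 mm / 600 = -0.0633, -34 mm / 600 = -0.0567.

```bash
python3 drive.py '[15, 0, 0, -0.005, 0, 0, 0, 15, 0, 0, -0.0133, 0, 0, 0, 15, 0, 0, -0.0233, 0, 0, 0, 15, 0, 0, -0.0333, 0, 0, 0, 15, 0, 0, -0.045, 0, 0, 0, 15, 0, 0, -0.0567, 0, 0, 0, 15, 0, 0, -0.0633, 0, 0, 0, 15, 0, 0, -0.0633, 0, 0, 0]'; python3 drive.py '[15, 0, 0, -0.0033, 0, 0, 0, 15, 0, 0, -0.005, 0, 0, 0, 15, 0, 0, -0.005, 0, 0, 0]'
```

```text
time_s: 11.95
position: [464.6, -239.8, 340.7]
ee_rot: [0.039, 0.999, -0.0, -0.0]
ft_force: [3.8, -3.3, -3.4]
width: 21.1
gripper_force: 25.6
time_s: 12.32
position: [464.6, -239.7, 343.5]
ee_rot: [0.039, 0.999, -0.0, -0.0]
ft_force: [4.3, -2.4, -5.2]
width: 21.3
gripper_force: 25.6
```

Scaled: -2 mm / 600 = -0.0033.

```bash
python3 drive.py '[15, 0, 0, -0.0033, 0, 0, 0, 15, 0, 0, -0.0033, 0, 0, 0]'; python3 drive.py '[15, 0, 0, -0.0025, 0, 0, 0, 15, 0, 0, -0.0025, 0, 0, 0]'
```

```text
time_s: 12.58
position: [464.7, -239.7, 345.2]
ee_rot: [0.039, 0.999, -0.0, -0.0]
ft_force: [5.0, -3.7, -5.7]
width: 21.0
gripper_force: 25.9
time_s: 12.82
position: [464.8, -239.8, 345.3]
ee_rot: [0.039, 0.999, 0.0, -0.001]
ft_force: [8.0, -5.6, -11.5]
width: 21.0
gripper_force: 25.4
```

The force jumped to 11.5 N without movement, so the head is at its top stop. I'll release, back off and check.

Scaled: -80 mm / 600 = -0.1333, -30 mm / 600 = -0.05.

```bash
python3 drive.py '[15, 0, 0, 0.0017, 0, 0, 0, 40, 0, 0, 0.0017, 0, 0, 0, 85, 0, 0, 0.0017, 0, 0, 0, 85, 0, 0, 0.0017, 0, 0, 0, 85, 0, 0, 0.0017, 0, 0, 0, 85, 0, 0, -0.05, 0, 0, 0, 85, 0, 0, -0.1333, 0, 0, 0, 85, 0, 0, -0.1333, 0, 0, 0]'; python3 drive.py '[85, 0, 0, 0, 0, 0, 0, 85, 0, 0, 0, 0, 0, 0]'
python3 - <<'E'
from h import *
im=r.get_image("scene");s=r.camera_params("scene")
print(proj(s,[(464.5,-240,z) for z in(198,192)]))
A=cv2.resize(im[170:330,250:450],None,fx=4,fy=3.75,interpolation=2);cv2.imwrite("pics/z8.png",A[:,:,::-1])
E
```

```text
time_s: 13.82
position: [464.3, -239.9, 432.7]
ee_rot: [0.039, 0.999, -0.001, 0.003]
ft_force: [0.0, -0.4, -0.6]
width: 84.8
gripper_force: 0.0
time_s: 14.08
position: [464.4, -239.5, 426.3]
ee_rot: [0.039, 0.999, -0.0, -0.001]
ft_force: [-0.3, 0.3, -0.4]
width: 84.7
gripper_force: 0.0
[[406.7169077  223.76939664]
 [406.4532948  226.7745132 ]]
```

View pics/z8.png

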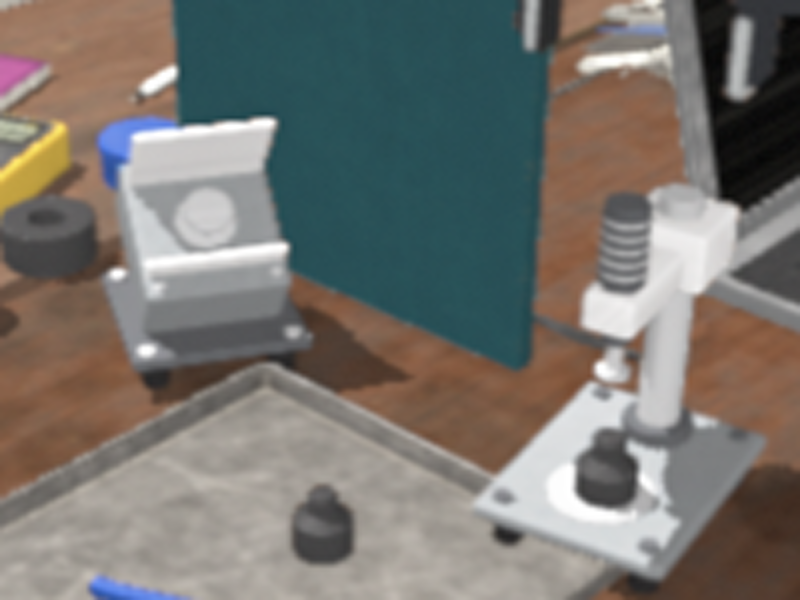

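The head is at the top: knob top at crop (628,203), i.e. scene (407,224), where z=198 predicts (406.7,223.8). The punch stands upright on the anvil, the plunger is out, and the ring and short punch in view are undisturbed.

```bash
python3 -c "
from workcell import r
print(r.sign_off())"
```

```text
the job is handed in; nothing more can be done
None
```

I handed the job in at about 14 s with every step done: the foot was pushed about 5 mm into its travel on the punch, the plunger went fully home and sprang back, the head is at its top stop, and the punch is upright; the sign-off returned no verdict.

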